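Set a model wing out over the tray edge and clamp it

ROBOT

A 6-joint arm with a two-finger parallel gripper is mounted at the origin on the work surface. World frame = base frame: x ahead of the robot, y to its left, z up, the work surface at z = 0. Lengths are in m, angles in rad, forces in N, time in s.
With the tool pointing down it reaches from about 0.225 to 0.875 m from the base axis. Payload 3.4 kg.
Tool frame: the origin (TCP) lies at the very end of the fingers, on their centre line; the grasp point (between the pads) lies manip.pinch_z behind it (manip.pinch_z is the distance from the TCP to the grasp point, in m); z points along the fingers, y is the direction in which the jaws open and shut (so a half turn about z gives the same grasp; the last joint's range is limited). The gripper opens to 85 mm and grips with 20 to 120 N. Pads are 22 mm wide; open, the fingers measure 114 mm over their backs; the gripper's body (76 mm by 85 mm) begins 54 mm behind the grasp point. The pads swing forward as they close: fully open they stand 13 mm farther back than shut.
Start: joints at [1.077, 0.276, 1.505, -0, 1.361, -0.121], TCP at [0.209, 0.536, 0.231] pointing down, gripper open.
Joint ranges: [-2.89, 2.89], [-0.75, 2.08], [0.22, 2.7], [-1.18, 4.32], [0.11, 2.71], [-2.7, 2.7]. Speed limits (rad/s): [2.57, 2.57, 3.14, 3.14, 3.14, 3.14].

INTERFACE

Orientations are given as a unit quaternion [w, x, y, z].
In Python, from rig import manip, imaging, workorder gives the robot as it stands.
- The arm moves only by the tool apply_moves, never from a script. Its argument "moves" is one flat list of numbers, 7 for each row, row after row: the finger opening in m, from 0 to 0.0854, then the shift along the tool's x, y, z in m, then the turn, a rotation vector about the tool's x, y, z in rad. In form: [jaw, tx, ty, tz, rx, ry, rz, jaw, tx, ty, tz, rx, ry, rz, ...]. A call has exactly 8 rows; each row shifts and turns the pose as measured when the row begins, along the tool's axes as they then stand; what a row does not reach is not made up. A row lasts 1/12 s, in which the tool goes at most 41.7 mm and 7.16 degrees, less where a joint would pass 70% of its speed; a pose out of reach is approached as far as the arm can. A call with a gripper value outside its range is refused whole. The fingers move at their own pace and stop on an object; "newtons" is the grip in N (left out, the last holds). Time passes only in rows, so rows that do not move let the fingers close, or fill a call up. It gives the time, the measured TCP pose, the force and the opening at its end, in the units of the state.
- manip.get_state(): the state, without advancing time (a new reading comes with each control period).
- imaging.get_image(name): name is "scene" or "side" or "wrist"; returns a dict with "image" (480x640x3 uint8, red, green, blue), "range_z" (480x640 float32, m along the optical axis (not along the pixel's ray), 0 where there is no reading), "fx", "fy", "cx", "cy" (pixels), "R" (3x3) and "t" (3): a world point X has camera coordinates R X + t. Camera axes: x right, y down, z forward; pixel columns grow to the right and rows downward; lengths in m; the calibration is good to about 2 mm. The wrist camera is an equidistant fisheye: a pixel r from the principal point sees the ray r / f radians off the axis. A picture is of the moment at which its call begins.
- workorder.sign_off(): hands the job in, once; it reports no verdict.
The state is a dict: "clock": time; "qpos": joint angles; "qd": joint speeds; "effort": joint torques, N m; "position": TCP position; "ee_rot": TCP orientation; "contact_force": force on the tool from outside, world axes, zero at the start; "moment": the same for the moment, N m; "width": finger opening in m.
Only numpy, scipy, OpenCV 4.12 (cv2) and the standard library are available. Lean on these libraries where they do the work, as an engineer would, in place of code of your own. Each camera call takes 0.05 s, during which the arm holds its last target.

TASK

Push the large blue wing panel flat along the bamboo tray, never picking it up, until 40 mm of its tip hangs out over the tray's open edge (the dark seam across the wing then lies right above the edge) with the wing square to that edge. Then press the raised arm of the aluminium clamp down until its pad rests on the wing. Leave the other things on the tray and table where they are.

Things in the scene. Friction and masses are not known exactly. Their poses are not given: they have to be found in the camera images.
- wing: Blue plastic wing panel, a flat plate 190 long (its y), 8 thick, loose, 50 to 100 g, too wide to pinch: 100 wide (its x) at the root, narrowing to 88 at the tip. Origin at the centre of its underside. The tip is at its -y end, which points towards the tray's open edge; the root is the straight flat end at +y, 95 from the origin. It lies on the tray 60 to 130 short of its final place and turned by up to 0.25 rad. A dark seam crosses it 40 from the tip.
- wing_seam (a point): Point on the wing's underside below the dark seam, on the centre line, 40 mm from the tip (wing frame 0, -55, 0 mm).
- wing_root (a point): Middle of the wing's flat root end, on the underside (wing frame 0, +95, 0 mm).
- tray: Fixed bamboo lap tray on feet, 360 (its x) by 460 (its y), origin under its centre on the table; its flat top is 50 above the table. Rims 10 wide and 10 high stand along -x, +x and +y; the -y edge (towards the robot's right) is open, without a rim. The wing slides freely on it.
- tray_edge (a point): Middle of the tray's open edge, on the top surface; axes as the tray's, so -y points squarely out over the edge. The space beyond the edge is clear.
- clamp: Silver aluminium hold-down clamp fixed on the tray near the open edge, base 34 x 36, cheeks 30 high, origin at the centre of its underside on the tray top. Its axes are about the tray's (0.08 rad at most between them). Its hinge runs along its y, 20 above the tray top; the arm reaches to its -x, across the wing's path.
- clamp_arm (a joint): Angle of the clamp's arm, rad: 0 = level, the pad just touching the top of the 8 mm wing; grows as the arm is raised (range -0.12 to 1.1); starts between 0.75 and 0.95. The arm is a flat bar 22 wide and 7 thick, its underside at hinge height, its end 109 from the hinge axis. It stays where it is left: a stiff hinge, about 2 N at 65 from the hinge turns it. Pressing straight down on its upper face swings it down.
- clamp_press (a point): Point on the arm's upper face, 65 mm from the hinge axis, a good place to press; moves with the arm. With the arm level it is 27 mm above the tray top.
- clamp_pad (a point): Centre of the underside of the round rubber pad (22 mm across) below the arm, 100 mm from the hinge axis; moves with the arm.
- parts_box: Bystander: red plastic parts box, 85 x 110 x 35 high, fixed on the tray near its +x, +y corner; origin at the centre of its underside.
- parts_lid (a joint): Angle of the parts box's hinged lid, rad, 0 = shut; it stays shut.
- dish: Bystander: white ceramic dish, 72 across, 22 high, loose on the tray beyond the wing's root; origin centre of its underside.
- jar: Bystander: small amber glass jar, 40 across, 45 high, loose on the tray beyond the wing's root (it may have changed places with the dish); origin centre of its underside.
- tweezers: Bystander: steel tweezers, 105 long (its y), 4 high, loose on the tray along its -x rim; origin centre of its underside.
- tailplane: Bystander: small blue plastic tailplane, 110 (its y) x 34 x 6, loose on the tray along its +x rim, much smaller than the wing; origin centre of its underside.
- sanding_block: Bystander: cork sanding block 30 x 60 (its y) x 25 high, loose on the tray along its +x rim, between clamp and tailplane; origin centre of its underside.
- mug: Bystander: white mug, 80 across, 90 high, on the table beside the tray; origin centre of its underside.

How it is judged:
On the way, in this order (a step that is already met when the one before it is completed fails the run):
1. the wing lies flat and still with its seam over the open edge, square to it, the clamp's arm still raised (y of wing_seam in the frame of tray_edge between -0.008 and 0.008 m and angle between the y axis of wing and the y axis of tray, either way round below 0.14 rad and angle between wing's own z axis and vertical below 0.06 rad and z of wing in the frame of tray below 0.056 m and linear speed of wing below 0.01 m/s and value of joint clamp_arm above 0.4 rad), for 0.3 s.
2. the clamp's arm is pressed down, its pad on the wing (value of joint clamp_arm between -0.06 and 0.035 rad and x of clamp_pad in the frame of wing between -0.045 and 0.045 m), for 0.2 s.
At the end, for the whole second after the job is handed in: The wing lies flat and still on the tray, its seam within 8 mm of being right over the open edge (40 mm overhang) and its length within 0.14 rad of square to the edge; the clamp's arm is down (joint below 0.035 rad) with its pad on the wing, within 45 mm of its centre line (all of step 2 and y of wing_seam in the frame of tray_edge between -0.008 and 0.008 m and angle between the y axis of wing and the y axis of tray, either way round below 0.14 rad and angle between wing's own z axis and vertical below 0.06 rad and z of wing in the frame of tray below 0.056 m and linear speed of wing below 0.01 m/s); the robot touches nothing.
It fails at once if the wing is lifted off the tray (z of wing in the frame of tray above 0.062 m).
It fails at once if the wing is tipped (angle between wing's own z axis and vertical above 0.2 rad).
It fails at once if the parts box is opened (value of joint parts_lid above 0.3 rad).
It fails at once if a bystander is moved by more than 20 mm (distance of any of dish, jar, tweezers, tailplane, sanding_block, mug from where it was at the start of the episode above 0.02 m).
It also fails if it takes over 51 s, if anything falls off the work surface, if the arm or the gripper's body presses on something with over 40 N, if the wrist force passes 120 N, or if a joint passes its speed limit or range.

## Working session

There is one attempt and no reset: what is moved stays moved. The work goes in short steps, Python scripts to look and compute and a tool call to move; the robot and the scene stay as the last step left them, time stands still between calls to the robot, and variables do not carry over. Pictures are saved under pics/ and viewed, and the job is handed in when it is done.

Besides the shell and the picture viewer there is one more tool, called after "Emit:" as name(argument=value, ...) on one line, values as JSON. apply_moves: Moves the arm, as the interface text tells. Its arguments: {"type":"object","properties":{"moves":{"type":"array"},"newtons":{"type":"number"}},"required":["moves"]}

```bash
mkdir -p pics; ls; python3 - <<'E'
from rig import manip, imaging
import cv2,pickle
print(manip.get_state(), manip.pinch_z)
for n in ["scene","side","wrist"]:
    d=imaging.get_image(n); cv2.imwrite(f"pics/{n}0.png",d["image"][:,:,::-1]); pickle.dump(d,open(f"pics/{n}0.pkl","wb"))
    print(n,d["fx"],d["cx"],d["cy"],d["R"],d["t"])
E
```

```text
pics
{'clock': 0.0, 'qpos': array([ 1.07698404e+00,  2.76588879e-01,  1.50611814e+00,  1.91723878e-05,
        1.36072295e+00, -1.21015040e-01]), 'qd': array([-2.97358032e-05, -4.27726248e-04, -2.22370255e-03, -3.66826979e-05,
       -5.48769579e-04,  5.27881169e-04]), 'effort': array([-2.88664320e-03, -4.16776192e+01, -2.45808059e+01, -3.94244071e-04,
        1.12857428e-02, -2.05901536e-06]), 'position': array([0.20918164, 0.53503254, 0.23044919]), 'ee_rot': array([-2.86915521e-04,  1.85323005e-01,  9.82677231e-01, -8.72755712e-04]), 'contact_force': array([ 0.2732889 ,  0.10140111, -0.91306742]), 'moment': array([0.02707839, 0.03582071, 0.01126798]), 'width': 0.08539861350765048} 0.0187
scene 529.1451610192773 319.7132025690655 242.34672860458605 [[-0.79262684  0.60953715  0.01439312]
 [ 0.4765257   0.63404312 -0.60902593]
 [-0.38034979 -0.47587161 -0.79301971]] [ 0.37108639 -0.314642    1.34663777]
side 475.97115112087306 321.4105133256261 239.94466891968148 [[ 0.70484136 -0.70922768 -0.01395588]
 [-0.50298376 -0.48580663 -0.71484212]
 [ 0.50020596  0.51086987 -0.69914661]] [-0.29379021  0.43963981  0.63089379]
wrist 371.64829954431775 324.9693667833843 241.51861833524555 [[ 3.64387086e-01  9.31247120e-01 -9.23570422e-04]
 [ 8.91319838e-01 -3.48476334e-01  2.90022742e-01]
 [ 2.69761001e-01 -1.06503739e-01 -9.57019308e-01]] [-0.574753   -0.03796668  0.37995736]
```

View pics/scene0.png

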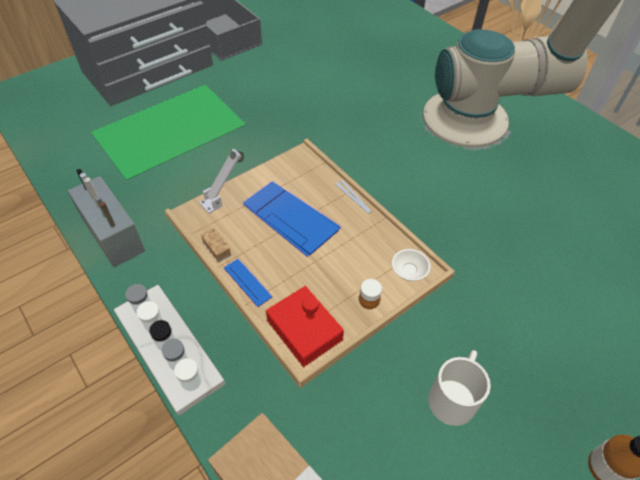

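View pics/side0.png

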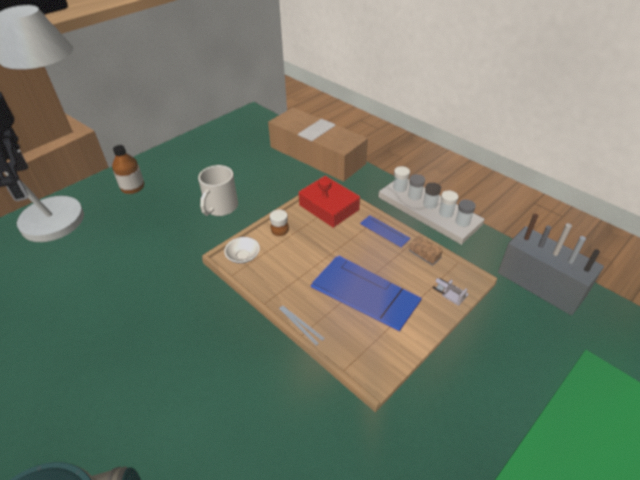

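View pics/wrist0.png

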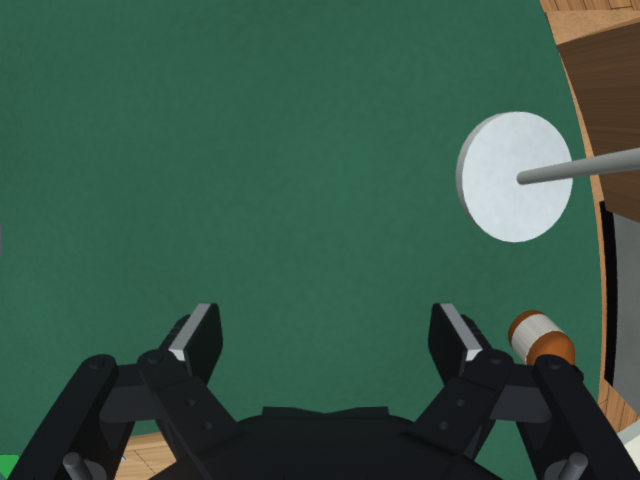

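The scene view shows the wing at about (290,218), with its tip at (255,195) and root at (323,241). The open edge runs from (167,213) to (305,143), the clamp is at (210,195) with its arm raised, and the jar (370,292) and dish (411,264) lie beyond the root. Next I'll measure.

```bash
cat > h.py <<'E'
import numpy as np,cv2,pickle
def ray(d,u,v,z):
    K=d["fx"];r=np.array([(u-d["cx"])/K,(v-d["cy"])/d["fy"],1.]);R=d["R"];c=-R.T@d["t"];w=R.T@r
    return c+w*(z-c[2])/w[2]
def pts(d):
    v,u=np.mgrid[:480,:640];Z=d["range_z"];P=np.stack([(u-d["cx"])/d["fx"]*Z,(v-d["cy"])/d["fy"]*Z,Z],-1)
    P=(P-d["t"])@d["R"];P[Z==0]=np.nan;return P
def wing(d):
    hsv=cv2.cvtColor(d["image"],cv2.COLOR_RGB2HSV)
    m=cv2.inRange(hsv,(100,120,60),(130,255,255))
    m=cv2.morphologyEx(m,cv2.MORPH_CLOSE,np.ones((5,5)))
    cs,_=cv2.findContours(m,cv2.RETR_EXTERNAL,cv2.CHAIN_APPROX_NONE)
    c=max(cs,key=cv2.contourArea)
    W=np.array([ray(d,p[0][0],p[0][1],.058)[:2] for p in c])
    return W,c
E
python3 - <<'E'
from h import *
np.set_printoptions(precision=4,suppress=True)
for n in ["scene","side"]:
    d=pickle.load(open(f"pics/{n}0.pkl","rb"));P=pts(d)
    W,c=wing(d)
    r=cv2.minAreaRect((W*1000).astype(np.float32));print(n,r);print(cv2.boxPoints(r))
    a=cv2.approxPolyDP((W*1000).astype(np.float32).reshape(-1,1,2),6,True);print("poly",a.reshape(-1,2))
    # tray: z in .047-.053 , largest comp
    ok=(P[...,2]>.043)&(P[...,2]<.066)&(P[...,0]>.2)&(P[...,0]<.9)
    m=cv2.morphologyEx(ok.astype(np.uint8)*255,cv2.MORPH_CLOSE,np.ones((5,5)))
    cs,_=cv2.findContours(m,cv2.RETR_EXTERNAL,cv2.CHAIN_APPROX_NONE);c=max(cs,key=cv2.contourArea)
    h=cv2.approxPolyDP(cv2.convexHull(c),6,True).reshape(-1,2);print(h.tolist())
    for z in(.05,.06):print(z,[ray(d,*p,z)[:2].round(4).tolist() for p in h])
    print("tray z",np.nanmedian(P[ok][:,2]))
d=pickle.load(open("pics/scene0.pkl","rb"));I=d["image"]
cv2.imwrite("pics/zA.png",cv2.resize(I[130:300,150:350][:,:,::-1],(800,680))[:600])
d=pickle.load(open("pics/side0.pkl","rb"));I=d["image"]
cv2.imwrite("pics/zB.png",cv2.resize(I[230:380,300:500][:,:,::-1],(800,600)))
E
```

```text
scene ((573.4214477539062, 36.48905944824219), (97.12458801269531, 188.95614624023438), 9.827417373657227)
[[509.4461 121.2921]
 [541.6973 -64.8913]
 [637.3967 -48.314 ]
 [605.1456 137.8695]]
poly [[548.8993 -62.3039]
 [628.4241 -47.4995]
 [604.1782 135.827 ]
 [510.7845 116.8739]]
[[306, 139], [453, 274], [299, 386], [165, 210]]
0.05 [[0.405, -0.1351], [0.408, 0.3314], [0.768, 0.3337], [0.7643, -0.1343]]
0.06 [[0.4117, -0.1259], [0.4147, 0.3349], [0.7702, 0.3371], [0.7666, -0.1252]]
tray z 0.05140476207043897
side ((579.6539306640625, -27.562488555908203), (84.23635864257812, 61.465885162353516), 10.782780647277832)
[[532.5297  -5.2519]
 [544.0291 -65.6325]
 [626.7781 -49.8731]
 [615.2787  10.5075]]
poly [[612.3283   9.9457]
 [539.2562 -30.991 ]
 [545.099  -64.4441]
 [625.0841 -48.1117]]
[[202, 255], [298, 195], [360, 198], [496, 279], [374, 409]]
0.05 [[0.4128, 0.3404], [0.6828, 0.3405], [0.7747, 0.2289], [0.7721, -0.1233], [0.4061, -0.1261]]
0.06 [[0.4085, 0.331], [0.6747, 0.3311], [0.7653, 0.2211], [0.7627, -0.126], [0.4019, -0.1288]]
tray z 0.05089485129209252
```

```bash
ls pics
```

```text
scene0.pkl
scene0.png
side0.pkl
side0.png
wrist0.pkl
wrist0.png
zA.png
zB.png
```

View pics/zA.png

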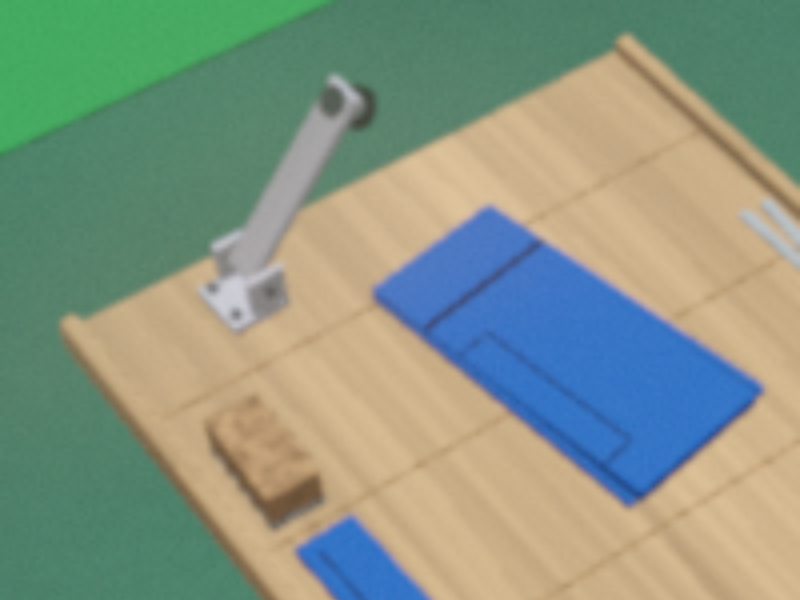

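View pics/zB.png

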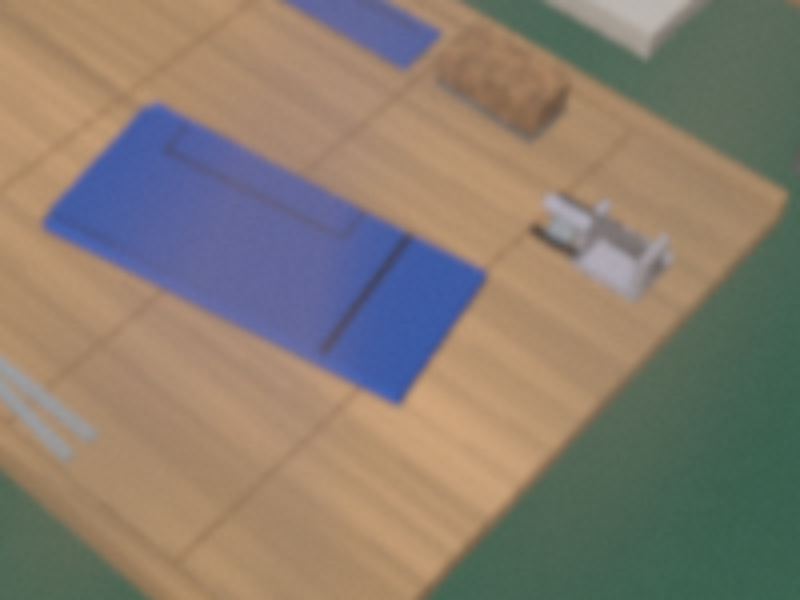

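Zoomed in, the wing, its seam (zA 430,328 to 540,242), the clamp with its arm up and the open edge are all clear. I'll compute positions from the corners in both views.

```bash
python3 - <<'E'
from h import *
np.set_printoptions(precision=4,suppress=True)
A=pickle.load(open("pics/scene0.pkl","rb"));B=pickle.load(open("pics/side0.pkl","rb"))
fA=lambda x,y,z:ray(A,150+x/4,130+y/4,z)[:2]
fB=lambda x,y,z:ray(B,300+x/4,230+y/4,z)[:2]
for nm,a,b,z in [("tipL",(491,207),(400,395),.058),("tipR",(375,291),(485,272),.058),("rootL",(762,388),(45,214),.058),("rootR",(632,493),(155,103),.058),
 ("seamL",(541,243),(324,352),.058),("seamR",(427,329),(409,237),.058)]:
    print(nm,fA(*a,z),fB(*b,z))
print("edge",fA(85,320,.05),fA(350,183,.05),fA(610,50,.05),fB(780,212,.05),fB(600,408,.05),fB(430,592,.05))
# all things: heights
P=pts(A)
for nm,(u,v) in dict(dish=(411,264),jar=(370,286),clampbase=(210,200),armend=(236,156),armmid=(225,178),mug=(460,390)).items(): print(nm,np.nanmedian(P[v-2:v+3,u-2:u+3].reshape(-1,3),axis=0))
# precise edges: gradient search along v in scene for tray/green transition
for nm,d in(("scene",A),("side",B)):
    hsv=cv2.cvtColor(d["image"],cv2.COLOR_RGB2HSV);m=cv2.inRange(hsv,(5,40,60),(28,255,255))
    cs,_=cv2.findContours(cv2.morphologyEx(m,cv2.MORPH_CLOSE,np.ones((9,9))),cv2.RETR_EXTERNAL,cv2.CHAIN_APPROX_NONE)
    W=np.concatenate([np.array([ray(d,*p[0],.05)[:2] for p in c]) for c in cs if cv2.contourArea(c)>5000])
    s=W[(abs(W[:,1]+.13)<.025)&(W[:,0]>.44)&(W[:,0]<.72)]
    print(nm,len(s),np.polyfit(s[:,0]-.585,s[:,1],1),np.median(s[:,1]))
# clamp arm cloud: above .075 near
for nm,d in(("scene",A),("side",B)):
    P=pts(d);Q=P[(P[...,2]>.062)&(P[...,2]<.3)&(P[...,0]>.55)&(P[...,0]<.75)&(P[...,1]>-.16)&(P[...,1]<-.03)]
    print(nm,len(Q),Q.min(0),Q.max(0)); print(Q[np.argsort(Q[:,2])][::max(1,len(Q)//25)])
for nm,(x,y) in dict(pivot=(233,280)).items():print(fA(x,y,.07))
E
```

```text
tipL [ 0.5472 -0.062 ] [ 0.5467 -0.0654]
tipR [ 0.6285 -0.0484] [ 0.628  -0.0511]
rootL [0.51   0.1207] [0.511  0.1197]
rootR [0.6002 0.1337] [0.6006 0.1323]
seamL [ 0.541  -0.0249] [ 0.5414 -0.0269]
seamR [ 0.6213 -0.011 ] [ 0.6202 -0.0131]
edge [ 0.7541 -0.1267] [ 0.5939 -0.1289] [ 0.4185 -0.1303] [ 0.7618 -0.1271] [ 0.6073 -0.1293] [ 0.4843 -0.1306]
dish [0.4588 0.2697 0.0555]
jar [0.5727 0.277  0.0948]
clampbase [ 0.6822 -0.0944  0.0589]
armend [ 0.6131 -0.0833  0.1527]
armmid [ 0.6446 -0.0821  0.1129]
mug [0.5425 0.49   0.0046]
scene 110 [ 0.0325 -0.1258] -0.12791992051157475
side 101 [ 0.0033 -0.1292] -0.12925522495664785
scene 701 [ 0.5516 -0.1079  0.062 ] [ 0.6974 -0.0313  0.1573]
[[ 0.6263 -0.0313  0.062 ]
 [ 0.6872 -0.1049  0.0674]
 [ 0.6876 -0.0745  0.0735]
 [ 0.6794 -0.0719  0.0763]
 [ 0.6848 -0.0698  0.0789]
 [ 0.6786 -0.1077  0.0803]
 [ 0.67   -0.1057  0.0825]
 [ 0.6727 -0.1001  0.086 ]
 [ 0.6644 -0.0815  0.0907]
 [ 0.6633 -0.0822  0.0952]
 [ 0.6591 -0.084   0.0997]
 [ 0.6552 -0.0895  0.1041]
 [ 0.6524 -0.0813  0.1092]
 [ 0.6488 -0.0899  0.114 ]
 [ 0.6445 -0.0998  0.117
[... 409 characters left out ...]
.0659]
 [ 0.6675 -0.0716  0.0698]
 [ 0.6758 -0.0983  0.0708]
 [ 0.6735 -0.0951  0.0729]
 [ 0.6778 -0.1001  0.0763]
 [ 0.671  -0.102   0.0781]
 [ 0.6718 -0.1075  0.0793]
 [ 0.6803 -0.1039  0.0802]
 [ 0.6724 -0.1044  0.0818]
 [ 0.6608 -0.0996  0.0906]
 [ 0.6512 -0.1007  0.1053]
 [ 0.64   -0.1013  0.1182]
 [ 0.6236 -0.1013  0.1323]
 [ 0.6008 -0.1016  0.1394]
 [ 0.5954 -0.0849  0.1428]
 [ 0.6045 -0.0863  0.144 ]
 [ 0.6021 -0.0878  0.1446]
 [ 0.5968 -0.0894  0.1454]
 [ 0.5964 -0.0875  0.1467]
 [ 0.5927 -0.0918  0.1483]
 [ 0.606  -0.0899  0.1507]
 [ 0.6052 -0.0941  0.1523]
 [ 0.6054 -0.1016  0.1532]
 [ 0.6091 -0.091   0.154 ]
 [ 0.6065 -0.0829  0.1546]
 [ 0.6103 -0.088   0.1556]]
[ 0.6867 -0.0879]
```

```bash
cat > plan.py <<'E'
import sys,numpy as np
from rig import manip
from scipy.spatial.transform import Rotation as Ro
def status():
    s=manip.get_state();q=s["ee_rot"];R=Ro.from_quat([q[1],q[2],q[3],q[0]]).as_matrix()
    print("t",round(s["clock"],2),"pos",s["position"].round(4),"F",s["contact_force"].round(2),"w",round(s["width"],4),"yhead",round(np.degrees(np.arctan2(R[1,1],R[0,1])),2),"tilt",R[:2,2].round(4),"q",s["qpos"].round(2))
    return s,R
if __name__=="__main__":
    s,R=status()
    if len(sys.argv)>4:
        g=np.array([float(a) for a in sys.argv[1:4]]);n=int(sys.argv[4]);turn=float(sys.argv[5]) if len(sys.argv)>5 else 0;nt=int(sys.argv[6]) if len(sys.argv)>6 else n
        d=(g-s["position"])/n
        for i in range(n):
            rz=turn/nt if i<nt else 0
            print((R.T@d).round(4),round(rz,3));R=R@Ro.from_rotvec([0,0,rz]).as_matrix()
E
python3 plan.py 0.567 0.168 0.14 16 1.197 10
```

```text
t 0.15 pos [0.2092 0.5351 0.2306] F [ 0.47  1.13 -0.38] w 0.0854 yhead 68.64 tilt [-0.0007 -0.0012] q [ 1.08  0.28  1.51  0.    1.36 -0.12]
[-0.0292 -0.0132  0.0057] 0.12
[-0.0306 -0.0096  0.0057] 0.12
[-0.0315 -0.0059  0.0057] 0.12
[-0.032  -0.0021  0.0057] 0.12
[-0.032   0.0017  0.0057] 0.12
[-0.0316  0.0055  0.0057] 0.12
[-0.0307  0.0092  0.0057] 0.12
[-0.0293  0.0128  0.0057] 0.12
[-0.0276  0.0163  0.0057] 0.12
[-0.0255  0.0194  0.0057] 0.12
[-0.023   0.0223  0.0057] 0
[-0.023   0.0223  0.0057] 0
[-0.023   0.0223  0.0057] 0
[-0.023   0.0223  0.0057] 0
[-0.023   0.0223  0.0057] 0
[-0.023   0.0223  0.0057] 0
```

Emit:
apply_moves(moves=[0.06, -0.029, -0.013, 0.002, 0, 0, 0.12, 0.06, -0.031, -0.01, 0.002, 0, 0, 0.12, 0.06, -0.031, -0.006, 0.002, 0, 0, 0.12, 0.06, -0.032, -0.002, 0.002, 0, 0, 0.12, 0.06, -0.032, 0.002, 0.002, 0, 0, 0.12, 0.06, -0.032, 0.006, 0.002, 0, 0, 0.12, 0.06, -0.031, 0.009, 0.002, 0, 0, 0.12, 0.06, -0.029, 0.013, 0.002, 0, 0, 0.12])

```text
clock: 0.82
position: [0.387, 0.3465, 0.2108]
ee_rot: [-0.002, 0.63, 0.777, -0.002]
contact_force: [-1.0, -0.1, 0.1]
width: 0.0599
```

```bash
python3 plan.py 0.567 0.168 0.13 8 0.24 2
```

```text
t 0.82 pos [0.387  0.3465 0.2108] F [-0.98 -0.07  0.14] w 0.0599 yhead 11.9 tilt [-0.0053  0.0002] q [0.59 0.21 1.65 0.   1.29 0.39]
[-0.0265  0.0175  0.01  ] 0.12
[-0.0242  0.0205  0.01  ] 0.12
[-0.0216  0.0233  0.01  ] 0
[-0.0216  0.0233  0.01  ] 0
[-0.0216  0.0233  0.01  ] 0
[-0.0216  0.0233  0.01  ] 0
[-0.0216  0.0233  0.01  ] 0
[-0.0216  0.0233  0.01  ] 0
```

Emit:
apply_moves(moves=[0.06, -0.0265, 0.0175, 0.01, 0, 0, 0.1, 0.06, -0.024, 0.02, 0.01, 0, 0, 0.1, 0.06, -0.022, 0.023, 0.01, 0, 0, 0, 0.06, -0.022, 0.023, 0.01, 0, 0, 0, 0.06, -0.022, 0.023, 0.01, 0, 0, 0, 0.06, -0.022, 0.023, 0.01, 0, 0, 0, 0.06, -0.022, 0.023, 0.01, 0, 0, 0, 0.06, -0.022, 0.023, 0.01, 0, 0, 0])

```text
clock: 1.48
position: [0.576, 0.1589, 0.1272]
ee_rot: [-0.002, 0.71, 0.704, -0.0]
contact_force: [0.8, -0.1, -0.2]
width: 0.0602
```

```bash
python3 plan.py 0.567 0.165 0.07 8; python3 - <<'E'
from rig import imaging
import cv2
for n in("wrist","side"): cv2.imwrite(f"pics/{n}1.png",imaging.get_image(n)["image"][:,:,::-1])
E
```

```text
t 1.48 pos [0.576  0.1589 0.1272] F [ 0.81 -0.06 -0.23] w 0.0602 yhead -0.5 tilt [-0.0035  0.0025] q [0.15 0.38 1.61 0.   1.15 0.16]
[ 0.0007 -0.0011  0.0072] 0.0
[ 0.0007 -0.0011  0.0072] 0.0
[ 0.0007 -0.0011  0.0072] 0.0
[ 0.0007 -0.0011  0.0072] 0.0
[ 0.0007 -0.0011  0.0072] 0.0
[ 0.0007 -0.0011  0.0072] 0.0
[ 0.0007 -0.0011  0.0072] 0.0
[ 0.0007 -0.0011  0.0072] 0.0
```

View pics/wrist1.png

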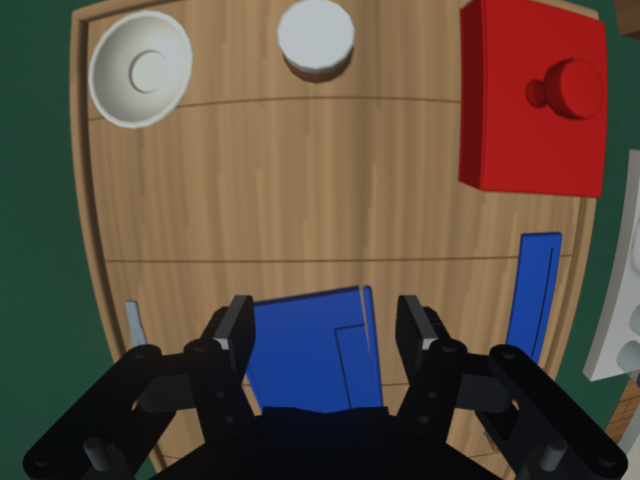

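View pics/side1.png

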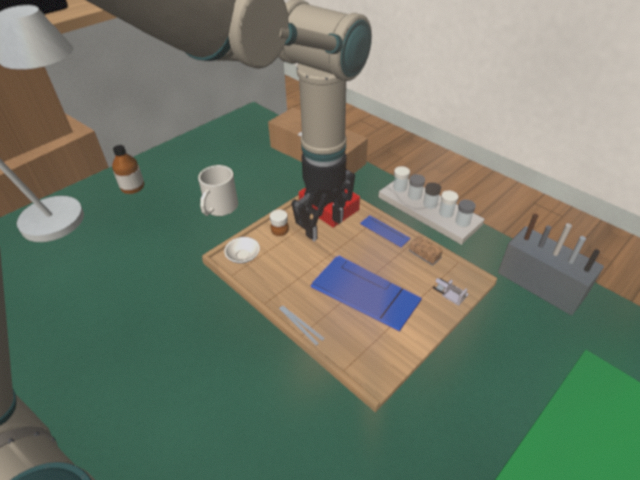

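The wrist view shows the root edge at about (250-370, 300-290), with the fingers behind it. I'll narrow the opening to 50 mm, centre on the root, square up, and lower.

Emit:
apply_moves(moves=[0.05, 0.001, -0.002, 0.007, 0, 0, -0.002, 0.05, 0.001, -0.002, 0.007, 0, 0, -0.002, 0.05, 0.001, -0.002, 0.007, 0, 0, -0.002, 0.05, 0.001, -0.002, 0.007, 0, 0, -0.002, 0.05, 0.001, -0.002, 0.007, 0, 0, -0.002, 0.05, 0.001, -0.002, 0.007, 0, 0, -0.002, 0.05, 0.001, -0.002, 0.007, 0, 0, -0.002, 0.05, 0, 0, 0.007, 0, 0, -0.002])

```text
clock: 2.25
position: [0.5583, 0.1676, 0.065]
ee_rot: [-0.003, 0.704, 0.71, -0.002]
contact_force: [0.7, 0.7, -0.7]
width: 0.0501
```

Emit:
apply_moves(moves=[0.05, 0, 0, 0.003, 0, 0, 0, 0.05, 0, 0, 0.003, 0, 0, 0, 0.05, 0, 0, 0.002, 0, 0, 0, 0.05, 0, 0, 0.002, 0, 0, 0, 0.05, 0, 0, 0.002, 0, 0, 0, 0.05, 0, 0, 0, 0, 0, 0, 0.05, 0, 0, 0, 0, 0, 0, 0.05, 0, 0, 0, 0, 0, 0])

```text
clock: 2.92
position: [0.5581, 0.1679, 0.0505]
ee_rot: [-0.003, 0.704, 0.71, -0.002]
contact_force: [-0.7, 0.9, 0.7]
width: 0.0501
```

```bash
python3 plan.py; python3 - <<'E'
from rig import imaging
import cv2
I=imaging.get_image("side")["image"][:,:,::-1]; cv2.imwrite("pics/side2.png",cv2.resize(I[150:300,250:450],(800,600)))
E
```

```text
t 2.92 pos [0.5581 0.1679 0.0505] F [-0.72  0.94  0.68] w 0.0501 yhead 0.5 tilt [-0.007   0.0014] q [0.17 0.44 1.74 0.   0.97 0.16]
```

View pics/side2.png

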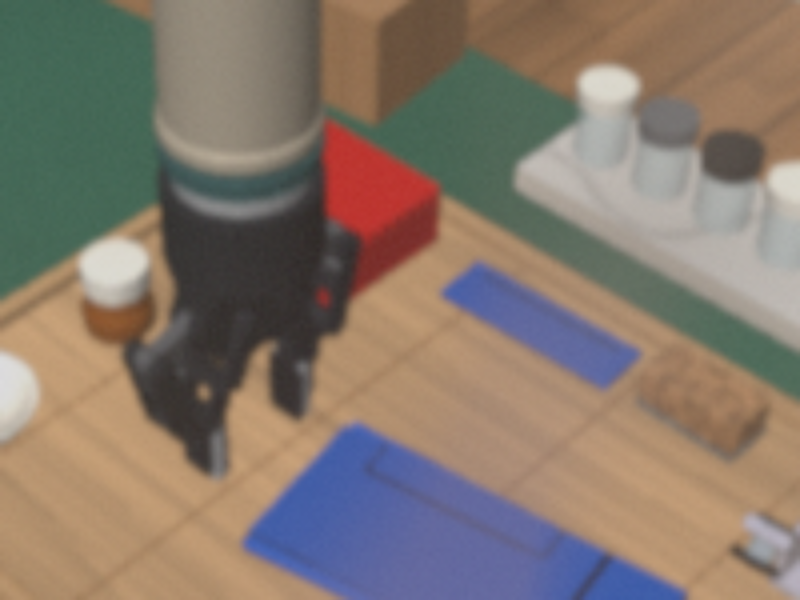

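No contact yet: with the jaws part open, the tips stand back from the TCP. I'll feel downwards.

Emit:
apply_moves(moves=[0.05, 0, 0, 0.001, 0, 0, 0, 0.05, 0, 0, 0.001, 0, 0, 0, 0.05, 0, 0, 0.001, 0, 0, 0, 0.05, 0, 0, 0, 0, 0, 0, 0.05, 0, 0, 0.001, 0, 0, 0, 0.05, 0, 0, 0, 0, 0, 0, 0.05, 0, 0, 0, 0, 0, 0, 0.05, 0, 0, 0, 0, 0, 0])

```text
clock: 3.63
position: [0.5588, 0.1679, 0.0472]
ee_rot: [-0.002, 0.704, 0.71, -0.001]
contact_force: [0.5, -0.4, -1.0]
width: 0.0498
```

Emit:
apply_moves(moves=[0.05, 0, 0, 0.001, 0, 0, 0, 0.05, 0, 0, 0, 0, 0, 0, 0.05, 0, 0, 0.001, 0, 0, 0, 0.05, 0, 0, 0, 0, 0, 0, 0.05, 0, 0, 0, 0, 0, 0, 0.05, 0, 0, 0, 0, 0, 0, 0.05, 0, 0, 0, 0, 0, 0, 0.05, 0, 0, 0, 0, 0, 0])

```text
clock: 4.3
position: [0.5594, 0.1681, 0.0471]
ee_rot: [-0.002, 0.704, 0.71, -0.0]
contact_force: [0.7, -0.3, 2.0]
width: 0.0501
```

Emit:
apply_moves(moves=[0.05, 0, 0, -0.0015, 0, 0, 0, 0.05, 0, 0, -0.001, 0, 0, 0, 0.05, -0.004, 0, 0, 0, 0, 0, 0.05, -0.005, 0, 0, 0, 0, 0, 0.05, -0.005, 0, 0, 0, 0, 0, 0.05, -0.005, 0, 0, 0, 0, 0, 0.05, -0.005, 0, 0, 0, 0, 0, 0.05, -0.005, 0, 0, 0, 0, 0])

```text
clock: 4.97
position: [0.5592, 0.1369, 0.0485]
ee_rot: [-0.002, 0.704, 0.711, -0.001]
contact_force: [-0.4, 1.6, 1.3]
width: 0.0499
```

Emit:
apply_moves(moves=[0.05, -0.005, 0, 0, 0, 0, 0, 0.05, -0.005, 0, 0, 0, 0, 0, 0.05, -0.005, 0, 0, 0, 0, 0, 0.05, -0.005, 0, 0, 0, 0, 0, 0.05, -0.005, 0, 0, 0, 0, 0, 0.05, -0.005, 0, 0, 0, 0, 0, 0.05, -0.005, 0, 0, 0, 0, 0, 0.05, 0, 0, 0, 0, 0, 0])

```text
clock: 5.63
position: [0.5597, 0.0964, 0.0485]
ee_rot: [-0.002, 0.704, 0.71, -0.001]
contact_force: [0.8, -0.7, -0.1]
width: 0.0502
```

```bash
python3 plan.py; cat > look.py <<'E'
from h import *
import sys
from rig import imaging
np.set_printoptions(precision=4,suppress=True)
for n in("scene","side"):
    d=imaging.get_image(n);pickle.dump(d,open(f"pics/{n}_{sys.argv[1]}.pkl","wb"))
    I=d["image"][:,:,::-1]
    cv2.imwrite(f"pics/{n}_{sys.argv[1]}.png",cv2.resize(I[120:270,150:350] if n=="scene" else I[210:360,300:500],(800,600)))
E
python3 look.py a
```

```text
t 5.63 pos [0.5597 0.0964 0.0485] F [ 0.78 -0.69 -0.08] w 0.0502 yhead 0.45 tilt [-0.0039  0.0018] q [0.05 0.43 1.77 0.   0.94 0.04]
```

View pics/scene_a.png

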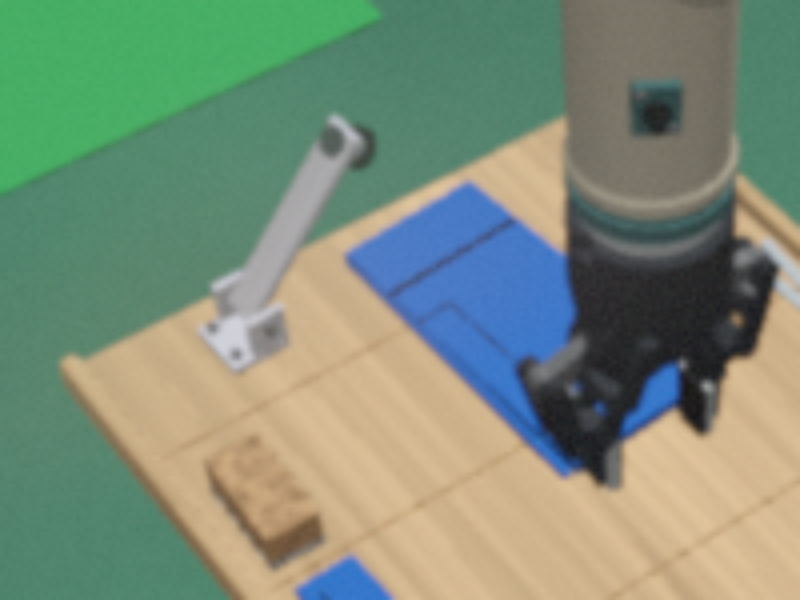

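View pics/side_a.png

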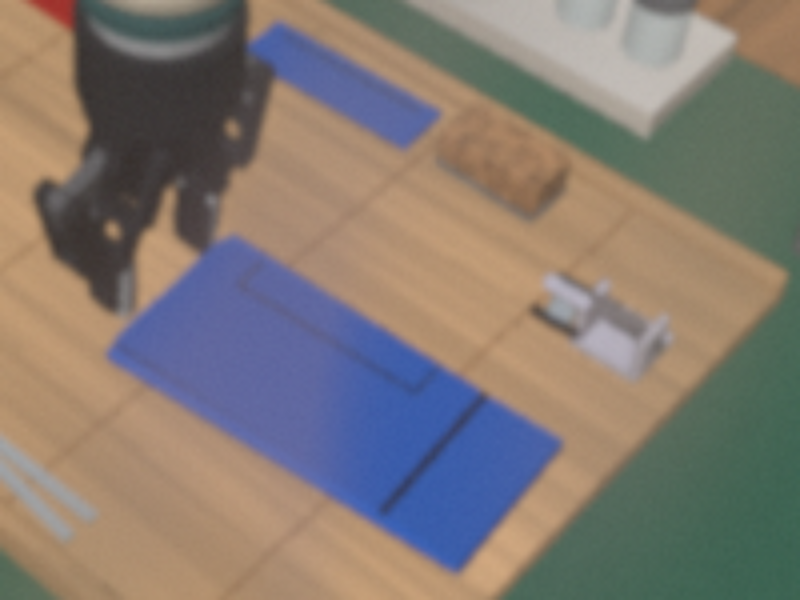

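The push works: the wing is nearly square, with both fingers at its root. I'll measure the seam and tip.

```bash
cat > m.py <<'E'
from h import *
import sys
def go(tag,A,B):
    a=pickle.load(open(f"pics/scene_{tag}.pkl","rb"));b=pickle.load(open(f"pics/side_{tag}.pkl","rb"))
    print("scene",[ray(a,150+x/4,120+y/4,z)[:2].round(4).tolist() for x,y,z in A])
    print("side",[ray(b,300+x/4,210+y/4,z)[:2].round(4).tolist() for x,y,z in B])
E
python3 -c "
from m import go
go('a',[(515,220,.058),(392,293,.058),(467,182,.058),(347,256,.058),(568,468,.058)],[(383,512,.058),(484,398,.058),(460,560,.058),(561,441,.058),(112,348,.058),(235,236,.058)])"
```

```text
scene [[0.5256, -0.0708], [0.6071, -0.0654], [0.53, -0.1101], [0.6117, -0.1019], [0.6016, 0.0834]]
side [[0.5266, -0.072], [0.6062, -0.0665], [0.5303, -0.11], [0.6106, -0.105], [0.5097, 0.074], [0.6017, 0.0795]]
```

Emit:
apply_moves(moves=[0.05, -0.005, 0, 0, 0, 0, 0, 0.05, -0.005, 0, 0, 0, 0, 0, 0.05, -0.005, 0, 0, 0, 0, 0, 0.05, -0.005, 0, 0, 0, 0, 0, 0.05, -0.005, 0, 0, 0, 0, 0, 0.05, -0.005, 0, 0, 0, 0, 0, 0.05, -0.005, 0, 0, 0, 0, 0, 0.05, -0.005, 0, 0, 0, 0, 0])

```text
clock: 6.4
position: [0.56, 0.0549, 0.0485]
ee_rot: [-0.002, 0.704, 0.711, -0.0]
contact_force: [-0.1, 0.9, 0.2]
width: 0.05
```

```bash
python3 plan.py;python3 look.py b
```

```text
t 6.4 pos [0.56   0.0549 0.0485] F [-0.09  0.94  0.2 ] w 0.05 yhead 0.57 tilt [-0.0036  0.0031] q [-0.03  0.42  1.79  0.    0.94 -0.04]
```

View pics/scene_b.png

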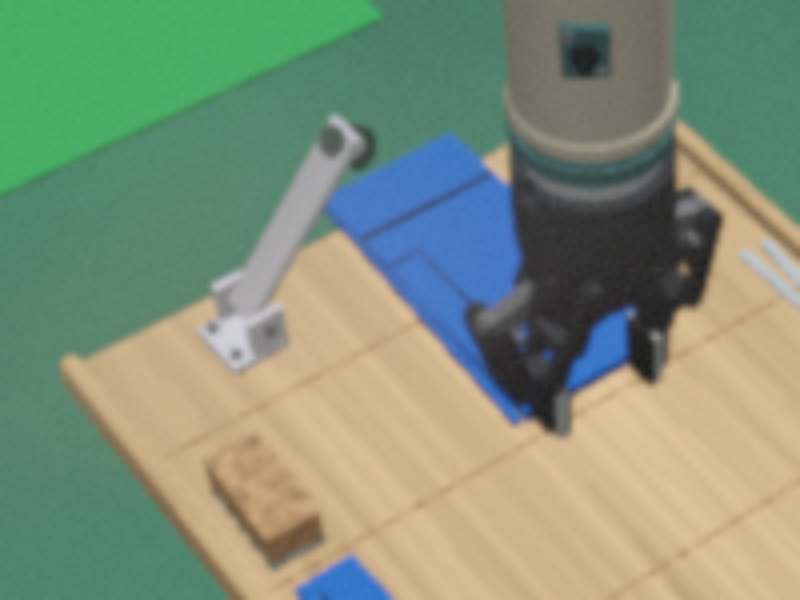

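View pics/side_b.png

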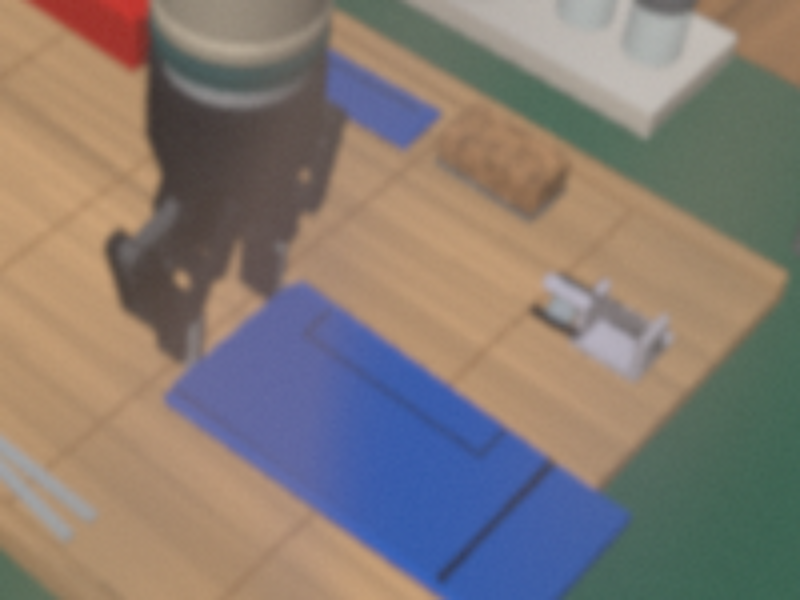

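```bash
python3 -c "
from m import go
go('b',[(488,177,.058),(366,239,.058),(517,420,.058),(350,237,.05),(480,163,.05),(100,361,.05)],[(441,578,.058),(549,464,.058),(171,393,.058),(301,284,.058),(780,283,.05),(605,485,.05)])"
```

```text
scene [[0.5186, -0.1065], [0.597, -0.1065], [0.6041, 0.0436], [0.5995, -0.12], [0.5116, -0.1253], [0.7483, -0.1215]]
side [[0.5178, -0.1096], [0.5967, -0.1084], [0.5098, 0.0366], [0.6005, 0.0364], [0.7668, -0.1242], [0.6101, -0.1299]]
```

Seam y is about -0.1075 and the edge about -0.129, so roughly 21 mm remain. I'll push 18 mm and check.

Emit:
apply_moves(moves=[0.05, -0.003, 0, 0, 0, 0, 0, 0.05, -0.003, 0, 0, 0, 0, 0, 0.05, -0.003, 0, 0, 0, 0, 0, 0.05, -0.003, 0, 0, 0, 0, 0, 0.05, -0.003, 0, 0, 0, 0, 0, 0.05, -0.002, 0, 0, 0, 0, 0, 0.05, -0.001, 0, 0, 0, 0, 0, 0.05, 0, 0, 0, 0, 0, 0])

```text
clock: 7.17
position: [0.5602, 0.035, 0.0484]
ee_rot: [-0.003, 0.704, 0.71, -0.0]
contact_force: [0.4, 0.8, 0.1]
width: 0.0501
```

```bash
sed -i 's/\[210:360,300:500\]/[240:390,360:560]/' look.py; python3 plan.py;python3 look.py c
```

```text
t 7.17 pos [0.5602 0.035  0.0484] F [0.39 0.84 0.11] w 0.0501 yhead 0.52 tilt [-0.0038  0.0034] q [-0.06  0.42  1.79  0.    0.94 -0.07]
```

View pics/scene_c.png

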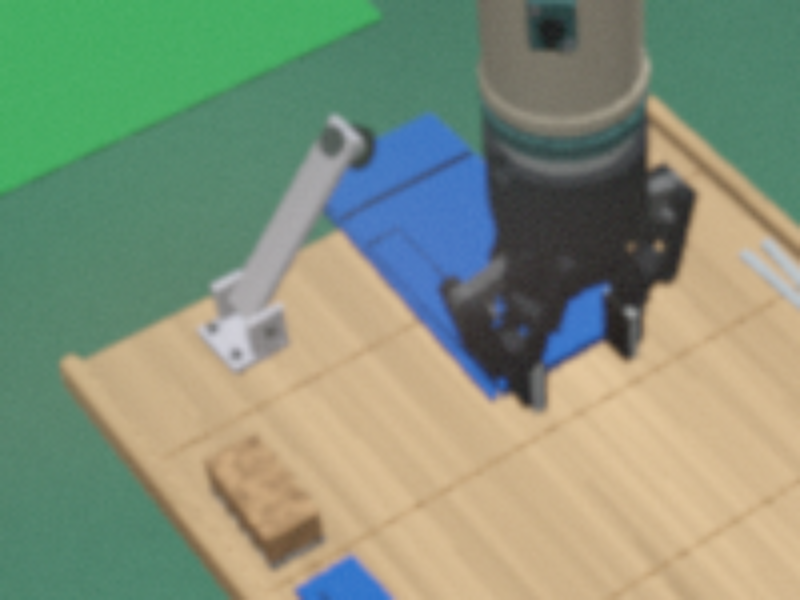

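View pics/side_c.png

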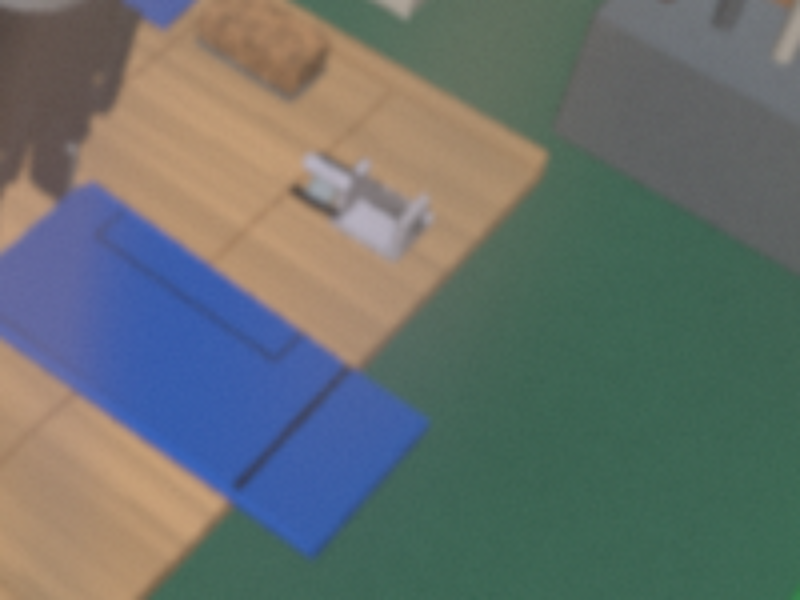

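```bash
python3 - <<'E'
from h import *
a=pickle.load(open("pics/scene_c.pkl","rb"));b=pickle.load(open("pics/side_c.pkl","rb"))
f=lambda x,y,z:ray(a,150+(x+.5)/4-.5,120+(y+.5)/4-.5,z)[:2].round(4).tolist()
g=lambda x,y,z:ray(b,360+(x+.5)/4-.5,240+(y+.5)/4-.5,z)[:2].round(4).tolist()
print("scene seam",f(470,153,.058),f(341,219,.058),"tip",f(433,114,.058),"root",f(493,396,.058),"edge",f(333,238,.05),f(215,299,.05),f(90,361,.05),f(648,98,.05))
print("side seam",g(347,370,.058),g(238,487,.058),"tip",g(429,423,.058),g(313,553,.058),"root",g(95,183,.058),"edge",g(545,164,.05),g(362,366,.05),g(228,504,.05),g(143,595,.05))
E
```

```text
scene seam [0.5159, -0.1294] [0.5997, -0.1285] tip [0.5149, -0.1677] root [0.6048, 0.0224] edge [0.6073, -0.1262] [0.6801, -0.1253] [0.7525, -0.1259] [0.4051, -0.1135]
side seam [0.5971, -0.1271] [0.5176, -0.1279] tip [0.5987, -0.167] [0.5142, -0.1673] root [0.6029, 0.0183] edge [0.7683, -0.1252] [0.609, -0.1284] [0.5129, -0.1276] [0.4563, -0.128]
```

Both views put the seam within about 2 mm of the edge and square to it, with the tip 40 mm out. Now I'll back off, rise, shut the fingers, and go over the clamp arm.

Emit:
apply_moves(moves=[0.05, 0.005, 0, 0, 0, 0, 0, 0.05, 0.01, 0, 0, 0, 0, 0, 0.05, 0.01, 0, 0, 0, 0, 0, 0.05, 0, 0, -0.03, 0, 0, 0, 0.05, 0, 0, -0.035, 0, 0, 0, 0, 0, 0, -0.035, 0, 0, 0, 0, 0, 0, -0.035, 0, 0, 0, 0, 0, 0, -0.02, 0, 0, 0])

```text
clock: 7.93
position: [0.5552, 0.0677, 0.2023]
ee_rot: [-0.01, 0.703, 0.712, -0.006]
contact_force: [0.5, 1.2, 0.2]
width: 0.0147
```

```bash
sed -i 's/\[240:390,360:560\]/[240:390,360:560]/' look.py; python3 plan.py 0.62 -0.089 0.19 8;python3 look.py d
```

```text
t 7.93 pos [0.5552 0.0677 0.2023] F [0.51 1.18 0.19] w 0.0147 yhead 0.73 tilt [-0.0223  0.0048] q [-0.01  0.28  1.57  0.    1.31 -0.02]
[-0.0197  0.0079  0.0013] 0.0
[-0.0197  0.0079  0.0013] 0.0
[-0.0197  0.0079  0.0013] 0.0
[-0.0197  0.0079  0.0013] 0.0
[-0.0197  0.0079  0.0013] 0.0
[-0.0197  0.0079  0.0013] 0.0
[-0.0197  0.0079  0.0013] 0.0
[-0.0197  0.0079  0.0013] 0.0
```

View pics/scene_d.png

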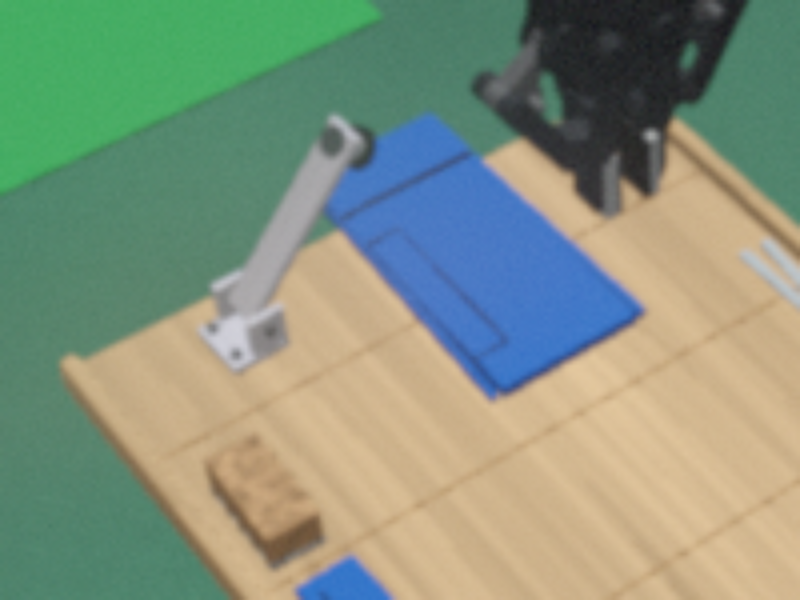

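View pics/side_d.png

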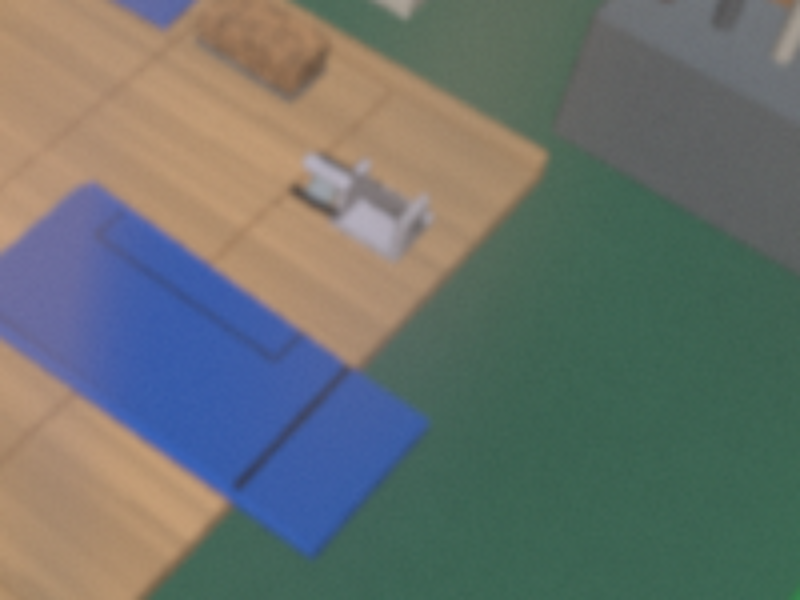

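The wing stayed put (seam still at 347,370 to 238,487 in the side view, right at the edge), and the clamp arm is still raised. Moving over it.

Emit:
apply_moves(moves=[0, -0.02, 0.008, 0.001, 0, 0, 0, 0, -0.02, 0.008, 0.001, 0, 0, 0, 0, -0.02, 0.008, 0.001, 0, 0, 0, 0, -0.02, 0.008, 0.001, 0, 0, 0, 0, -0.02, 0.008, 0.001, 0, 0, 0, 0, -0.02, 0.008, 0.001, 0, 0, 0, 0, -0.02, 0.008, 0.001, 0, 0, 0, 0, -0.012, 0.004, 0, 0, 0, 0])

```text
clock: 8.7
position: [0.6158, -0.0769, 0.185]
ee_rot: [-0.015, 0.698, 0.716, -0.007]
contact_force: [0.9, 0.5, 0.0]
width: -0.0
```

```bash
python3 plan.py 0.622 -0.089 0.165 8
```

```text
t 8.7 pos [ 0.6158 -0.0769  0.185 ] F [0.88 0.54 0.04] w -0.0 yhead 1.46 tilt [-0.0306  0.0104] q [-0.24  0.39  1.45  0.    1.33 -0.26]
[-0.0016  0.0008  0.0025] 0.0
[-0.0016  0.0008  0.0025] 0.0
[-0.0016  0.0008  0.0025] 0.0
[-0.0016  0.0008  0.0025] 0.0
[-0.0016  0.0008  0.0025] 0.0
[-0.0016  0.0008  0.0025] 0.0
[-0.0016  0.0008  0.0025] 0.0
[-0.0016  0.0008  0.0025] 0.0
```

Emit:
apply_moves(moves=[0, -0.004, 0.002, 0.003, -0.01, -0.003, 0, 0, -0.004, 0.002, 0.003, -0.01, -0.003, 0, 0, -0.004, 0.002, 0.003, -0.01, -0.004, 0, 0, 0, 0, 0.004, 0, 0, 0, 0, 0, 0, 0.004, 0, 0, 0, 0, 0, 0, 0.004, 0, 0, 0, 0, 0, 0, 0.004, 0, 0, 0, 0, 0, 0, 0, 0, 0, 0])

```text
clock: 9.37
position: [0.6191, -0.085, 0.1531]
ee_rot: [-0.004, 0.698, 0.717, -0.0]
contact_force: [0.7, -0.3, -0.3]
width: 0.0002
```

```bash
python3 plan.py; python3 look.py e
```

```text
t 9.37 pos [ 0.6191 -0.085   0.1531] F [ 0.7  -0.34 -0.32] w 0.0002 yhead 1.54 tilt [-0.0056  0.0045] q [-0.25  0.4   1.51  0.    1.23 -0.28]
```

View pics/scene_e.png

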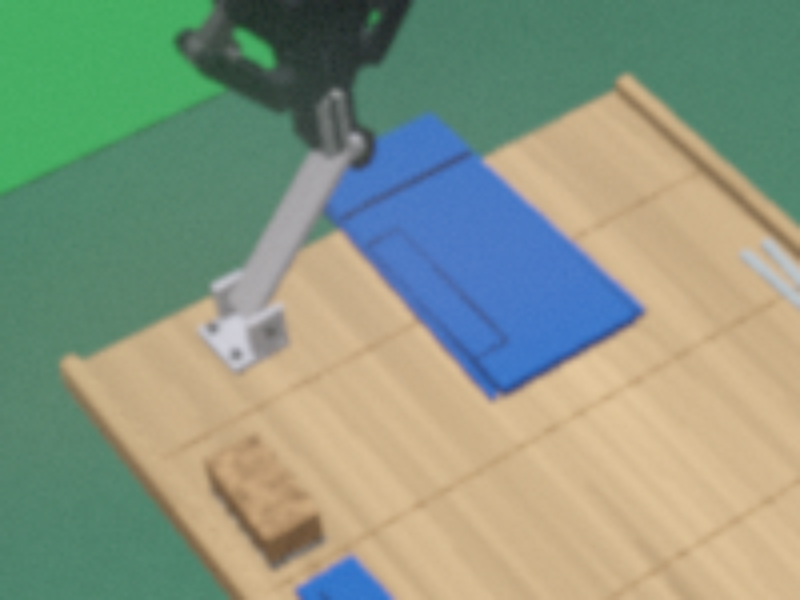

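The fingers are just above the arm's end. I'll press down in steps with a slight shift toward the hinge.

Emit:
apply_moves(moves=[0, -0.002, 0.004, 0, 0, 0, 0, 0, -0.001, 0.001, 0.004, 0, 0, 0, 0, 0, 0, 0.004, 0, 0, 0, 0, 0, 0, 0.004, 0, 0, 0, 0, 0, 0, 0.004, 0, 0, 0, 0, 0, 0, 0.004, 0, 0, 0, 0, 0, 0, 0.004, 0, 0, 0, 0, 0, 0, 0.004, 0, 0, 0])

```text
clock: 10.13
position: [0.6278, -0.0889, 0.126]
ee_rot: [-0.0, 0.698, 0.716, 0.002]
contact_force: [0.3, -0.5, 2.0]
width: -0.0
```

Emit:
apply_moves(moves=[0, 0, 0, 0.004, 0, 0, 0, 0, 0, 0, 0.004, 0, 0, 0, 0, 0, 0, 0.004, 0, 0, 0, 0, 0, 0, 0.004, 0, 0, 0, 0, 0, 0, 0.004, 0, 0, 0, 0, 0, 0, 0.004, 0, 0, 0, 0, 0, 0, 0.004, 0, 0, 0, 0, 0, 0, 0, 0, 0, 0])

```text
clock: 10.8
position: [0.6265, -0.0888, 0.094]
ee_rot: [-0.001, 0.698, 0.717, 0.001]
contact_force: [0.3, 0.3, -0.3]
width: 0.0
```

```bash
python3 plan.py; python3 look.py f
```

```text
t 10.8 pos [ 0.6265 -0.0888  0.094 ] F [ 0.33  0.25 -0.29] w 0.0 yhead 1.54 tilt [-0.0005  0.0026] q [-0.25  0.46  1.57  0.    1.11 -0.28]
```

View pics/scene_f.png

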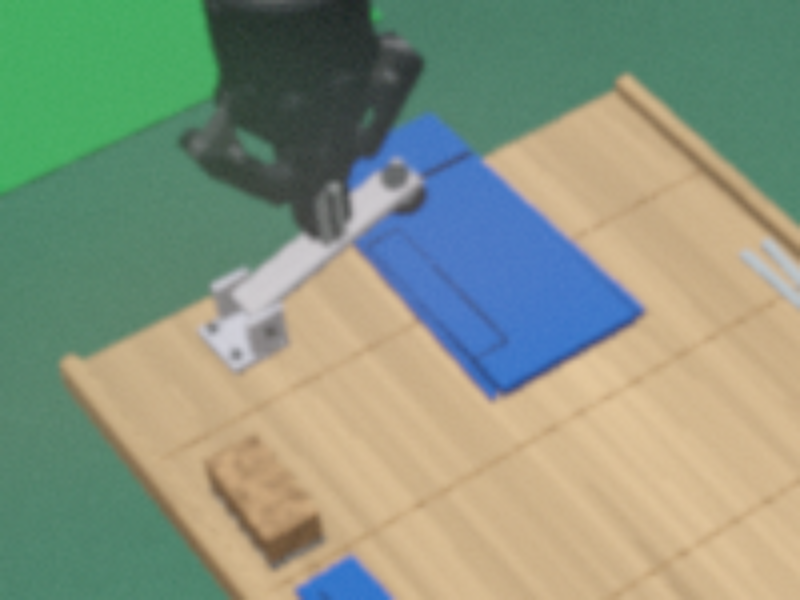

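The arm is coming down (pad at about 405,195). Continuing more gently.

Emit:
apply_moves(moves=[0, 0, 0, 0.003, 0, 0, 0, 0, 0, 0, 0.003, 0, 0, 0, 0, 0, 0, 0.003, 0, 0, 0, 0, 0, 0, 0.002, 0, 0, 0, 0, 0, 0, 0.002, 0, 0, 0, 0, 0, 0, 0, 0, 0, 0, 0, 0, 0, 0, 0, 0, 0, 0, 0, 0, 0, 0, 0, 0])

```text
clock: 11.57
position: [0.6262, -0.0887, 0.0806]
ee_rot: [-0.001, 0.698, 0.717, 0.001]
contact_force: [-0.2, -0.4, 1.6]
width: -0.0001
```

Emit:
apply_moves(moves=[0, 0, 0, 0.002, 0, 0, 0, 0, 0, 0, 0, 0, 0, 0, 0, 0, 0, 0.001, 0, 0, 0, 0, 0, 0, 0, 0, 0, 0, 0, 0, 0, 0.001, 0, 0, 0, 0, 0, 0, 0, 0, 0, 0, 0, 0, 0, 0, 0, 0, 0, 0, 0, 0, 0, 0, 0, 0])

```text
clock: 12.23
position: [0.6273, -0.0887, 0.0771]
ee_rot: [-0.0, 0.698, 0.717, 0.002]
contact_force: [-0.2, -0.2, 0.5]
width: 0.0001
```

```bash
python3 plan.py; python3 look.py g
```

```text
t 12.23 pos [ 0.6273 -0.0887  0.0771] F [-0.15 -0.23  0.51] w 0.0001 yhead 1.53 tilt [0.0018 0.0026] q [-0.25  0.48  1.59  0.    1.07 -0.28]
```

View pics/scene_g.png

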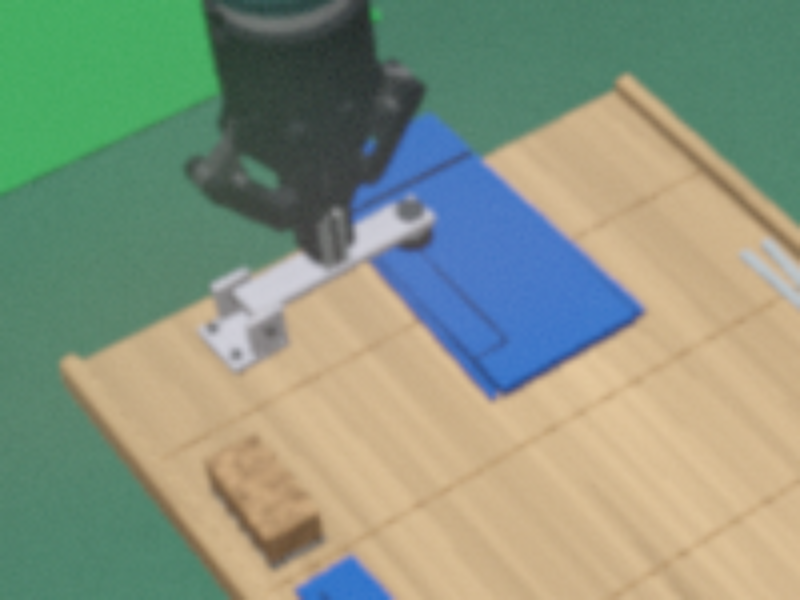

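View pics/side_g.png

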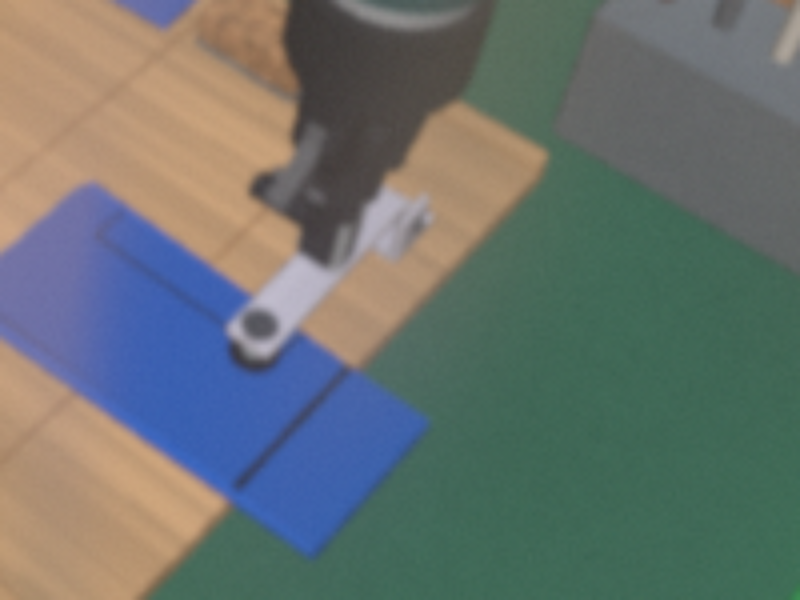

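The arm is nearly level and the wing has not moved. I'll press on until the force shows firm contact.

Emit:
apply_moves(moves=[0, 0, 0, 0.001, 0, 0, 0, 0, 0, 0, 0.001, 0, 0, 0, 0, 0, 0, 0, 0, 0, 0, 0, 0, 0, 0, 0, 0, 0, 0, 0, 0, 0, 0, 0, 0, 0, 0, 0, 0, 0, 0, 0, 0, 0, 0, 0, 0, 0, 0, 0, 0, 0, 0, 0, 0, 0])

```text
clock: 13.0
position: [0.6275, -0.0887, 0.0771]
ee_rot: [0.0, 0.698, 0.717, 0.002]
contact_force: [-1.2, -0.2, 1.5]
width: -0.0001
```

Emit:
apply_moves(moves=[0, 0, 0, 0.001, 0, 0, 0, 0, 0, 0, 0.002, 0, 0, 0, 0, 0, 0, 0.002, 0, 0, 0, 0, 0, 0, 0.002, 0, 0, 0, 0, 0, 0, 0.002, 0, 0, 0, 0, 0, 0, 0.002, 0, 0, 0, 0, 0, 0, 0.002, 0, 0, 0, 0, 0, 0, 0.002, 0, 0, 0])

```text
clock: 13.67
position: [0.6275, -0.0887, 0.0771]
ee_rot: [0.003, 0.697, 0.717, 0.003]
contact_force: [-3.9, 1.5, 11.2]
width: -0.0002
```

Firm at 11 N with no further travel. The tip is at z 0.0771, which matches a level arm (0.077). Lifting off to check.

Emit:
apply_moves(moves=[0, 0, 0, -0.002, 0, 0, 0, 0, 0, 0, -0.005, 0, 0, 0, 0, 0, 0, -0.015, 0, 0, 0, 0, 0, 0, -0.03, 0, 0, 0, 0, 0.01, 0, -0.03, 0, 0, 0, 0, 0.02, 0, -0.03, 0, 0, 0, 0, 0.03, 0, 0, 0, 0, 0, 0, 0.03, 0, 0, 0, 0, 0])

```text
clock: 14.33
position: [0.6243, -0.0024, 0.1923]
ee_rot: [0.002, 0.7, 0.714, 0.001]
contact_force: [-0.5, 0.6, 0.0]
width: -0.0
```

Emit:
apply_moves(moves=[0, 0.03, 0, 0, 0, 0, 0, 0, 0.03, 0, 0, 0, 0, 0, 0, 0.03, 0, 0, 0, 0, 0, 0, 0.02, 0, 0, 0, 0, 0, 0, 0, 0, 0, 0, 0, 0, 0, 0, 0, 0, 0, 0, 0, 0, 0, 0, 0, 0, 0, 0, 0, 0, 0, 0, 0, 0, 0])

```text
clock: 15.0
position: [0.6226, 0.1172, 0.1937]
ee_rot: [0.003, 0.699, 0.715, 0.003]
contact_force: [1.0, -0.3, 0.3]
width: 0.0001
```

```bash
python3 plan.py; python3 look.py i; python3 - <<'E'
from h import *
for n in("scene","side"):
    P=pts(pickle.load(open(f"pics/{n}_i.pkl","rb")))
    Q=P[(P[...,2]>.068)&(P[...,2]<.12)&(P[...,0]>.572)&(P[...,0]<.655)&(P[...,1]>-.115)&(P[...,1]<-.06)]
    m=Q[(abs(Q[:,1]+.089)<.008)];m=m[m[:,2]>.072];print(n,len(m),np.polyfit(m[:,0]-.612,m[:,2],1),Q[:,0].min(),Q[:,2].max())
b=pickle.load(open("pics/side_i.pkl","rb"))
cv2.imwrite("pics/side_full_i.png",b["image"][:,:,::-1]);cv2.imwrite("pics/scene_full_i.png",pickle.load(open("pics/scene_i.pkl","rb"))["image"][:,:,::-1])
E
```

```text
t 15.0 pos [0.6226 0.1172 0.1937] F [ 1.   -0.31  0.29] w 0.0001 yhead 1.34 tilt [0.0087 0.0004] q [ 0.08  0.38  1.44 -0.    1.31  0.05]
scene 259 [-0.0062239   0.07743723] 0.5720117039124344 0.08249266805801193
side 337 [-0.01717032  0.07738383] 0.5721338296553069 0.08201775067239551
```

View pics/scene_i.png

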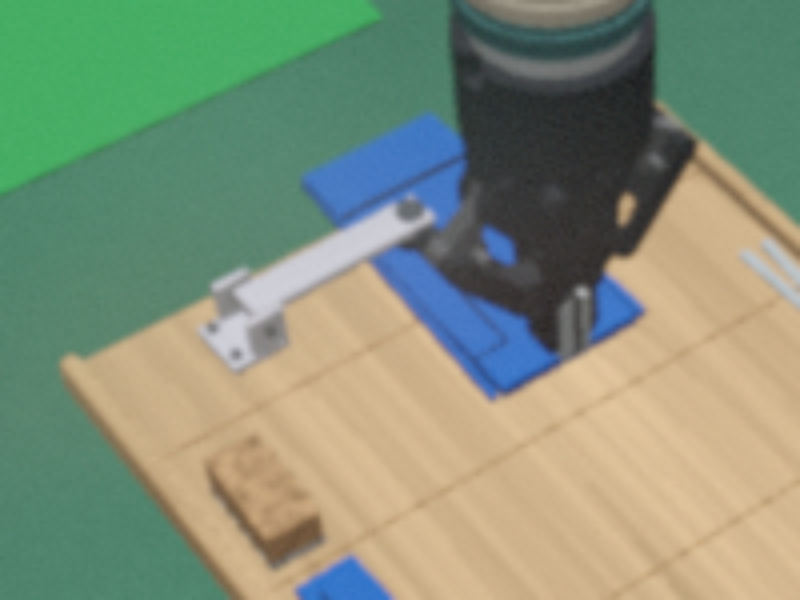

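View pics/side_i.png

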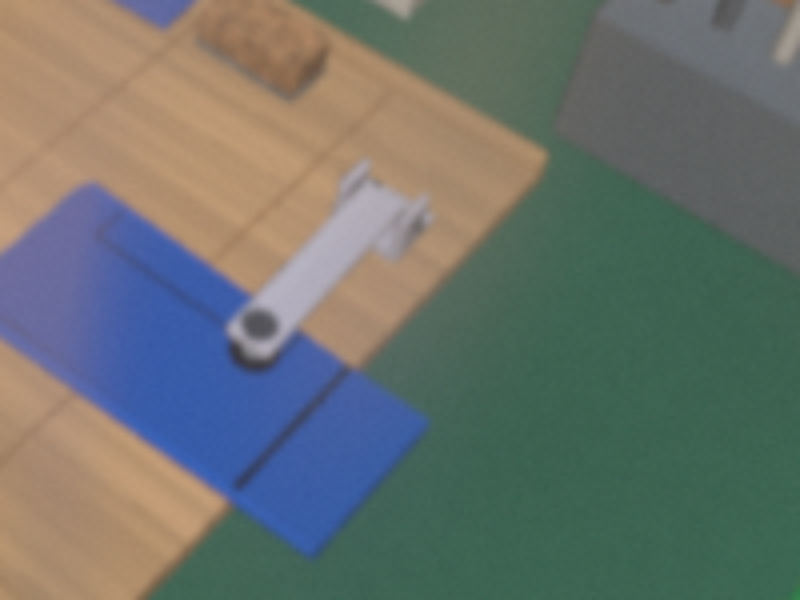

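View pics/scene_full_i.png

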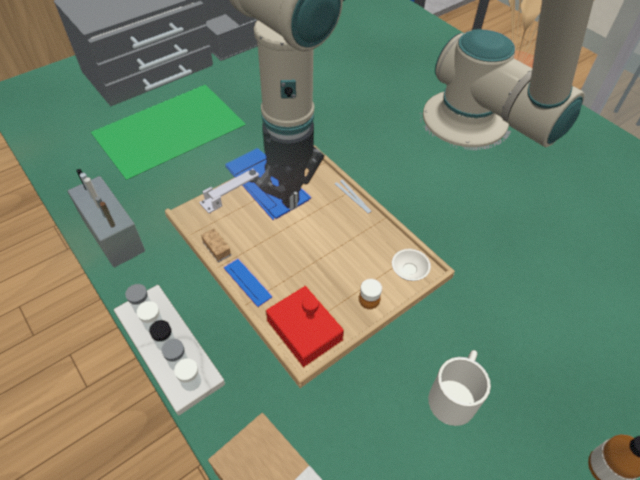

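The arm is level (height 0.0774 at the press point, slope 0.006 to 0.017 rad) with its pad on the wing. The seam is at the edge, the bystanders are unmoved, and the robot is clear. Handing in.

```bash
python3 -c "
from rig import workorder
print(workorder.sign_off())"
```

```text
the job is handed in; nothing more can be done
None
```

I pushed the wing along the tray with two fingers against its root until the seam was over the open edge. Then I pressed the clamp arm down onto it with the fingers shut, and handed the job in at about 15 s. No verdict was reported.

**Wing:** The last measurement of the seam was within about 1–3 mm of the edge line. The side view put it at y = −0.1275 against an edge at −0.128. The scene view put it at −0.129 against −0.126 to −0.129. The wing was square to within about 0.02 rad with its tip about 40 mm out. In the pictures taken after pressing, the wing had not visibly moved.

**Clamp:** Pressing with 11 N gave no further travel, with the fingertips at z = 0.0771 against an expected 0.077 for a level arm. Afterwards the depth images gave an arm slope of 0.006 rad (scene) and 0.017 rad (side), both under the 0.035 limit. The pad is about 20 mm off the wing's centre line, worked out from the hinge position.

**Other checks:** By eye, the bystanders sit at the same places as at the start, and the gripper was clear of everything. The only disagreement was the 1–3 mm between the two camera views.

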